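# Dial open the workshop strongbox

### The arm

A 6-joint arm with a two-finger parallel gripper is mounted at the origin on the work surface. World frame = base frame: x ahead of the robot, y to its left, z up, the work surface at z = 0. Lengths are in mm, angles in degrees, forces in N, time in s.
With the tool pointing down it reaches from about 350 to 800 mm from the base axis. Payload 7.3 kg.
Tool frame: the origin (TCP) lies at the very end of the fingers, on their centre line; the grasp point (between the pads) lies 19 mm behind it; z points along the fingers, y is the line along which they close (so a half turn about z gives the same grasp; the last joint's range is limited). The gripper opens to 85 mm and grips with 20 to 120 N. Pads are 22 mm wide; open, the fingers measure 114 mm over their backs; the gripper's body (76 mm by 85 mm) begins 54 mm behind the grasp point. The pads swing forward as they close: fully open they stand 13 mm farther back than shut.
Start: joints at [56.15, 19.595, 87.324, -0, 73.075, -8.365], TCP at [225.884, 473.942, 231.322] pointing down, gripper open.
Joint ranges: [-145.02, 145.02], [-44.19, 115.74], [2.07, 154.8], [-57.11, 237.11], [16.16, 152.29], [-177.93, 177.93]. Speed limits (degrees/s): [147.25, 147.25, 180, 180, 180, 180].

### API

Orientations are given as [roll, pitch, yaw] about the fixed x, y, z axes, in that order (R = Rz(yaw) Ry(pitch) Rx(roll)).
In Python, from station import r gives the robot as it stands.
- The arm moves only by the shell command python3 -m crank 'ROWS' [FORCE]. ROWS is text: rows parted by semicolons, each of 7 numbers parted by spaces: the shift along the world's x, y, z in cm, then the turn, a rotation vector about the world's x, y, z in degrees, then the opening, from -1 (shut) to 1 (fully open), so that 0 is half open. In form: dx dy dz rx ry rz grip; .... A call has 1 to 20 rows; each row is the pose to reach, as a shift and turn from the pose commanded when the call began; what a row does not reach only later rows make up. A row lasts 1/8 s, in which the tool goes at most 62.5 mm and 10.7 degrees, less where a joint would pass 70% of its speed; a pose out of reach is approached as far as the arm can. A call with a gripper value outside its range is refused whole. The fingers move at their own pace and stop on an object; FORCE is the grip in N (left out, the last holds). Time passes only in rows, so rows that repeat a pose let the fingers close. It gives the time, the measured TCP pose, the force and the opening at its end, in the units of the state.
- r.read_state(): the state, without advancing time (a new reading comes with each control period).
- r.grab_frame(name): name is "scene" or "top" or "wrist"; returns a dict with "image" (480x640x3 uint8, blue, green, red), "camera_matrix" (3x3 intrinsics, pixels), "rvec" (rotation vector, rad) and "tvec" (3), from world to camera coordinates, as OpenCV has them. Camera axes: x right, y down, z forward; pixel columns grow to the right and rows downward; lengths in mm; the calibration is good to about 2 mm. A picture is of the moment at which its call begins. There is no depth.
- r.close_job(): hands the job in, once; it reports no verdict.
Trained networks look in a picture, given as the dict that the camera call returned (one of the last four; its "shot" number tells which), for a name from the list of things; names that differ only in an ending like _2 or _b are one class to them, and where a whole thing is asked for, a point or a joint stands for the part that bears it (a point fixed in the world has none). Each returns a list of dicts, best first, with "score" (0 to 1); they miss things now and then, are a little off and sometimes report something else, mostly with a low value. They report only what shows in the picture. A call takes as long as a camera call.
- r.masks_of(picture, thing): "mask" (480x640 bool, what is visible of it) and "extent" ([left, top, right, bottom] in pixels, round what is visible of it).
The state is a dict: "time": time; "joint_pos": joint angles; "qd": joint speeds; "tau": joint torques, N m; "tcp_pos": TCP position; "eef_rot": TCP orientation; "force": force on the tool from outside, world axes, zero at the start; "wrist_torque": the same for the moment, N m; "gripper_width": finger opening in mm.
Only numpy, scipy, OpenCV 4.12 (cv2) and the standard library are available. Lean on these libraries where they do the work, as an engineer would, in place of code of your own. Each camera call takes 0.05 s, during which the arm holds its last target. There are 200 camera calls.

### The job

Open the grey strongbox: turn its dial left (anticlockwise from above) until the red pointer is on the yellow tick, pause there for a second, then turn it right (clockwise) past the white tick until you feel the stop, which comes somewhere near the blue tick, not exactly at it. Meet the stop gently, for forcing it winds round the plate behind the dial and trips the lock; let go of the dial as it rests at the stop and slide the shutter fully open by its orange handle. Leave everything else, on the table and on the box, where it is.

Things in the scene. Friction and masses are not known exactly. Their poses are not given: they have to be found in the camera images.
- case: Grey steel strongbox, 200 (x) x 360 (y) x 90 mm high, fixed to the table. Origin: centre of its underside. The dial's upright axis stands on its top at (0, +90) mm in this frame; the shutter lies to its -y side, over a well. Ticks round the dial, on the box's top, are 0.15 rad apart. A pin inside holds the shutter shut until the lock has been dialled left, then right
- dial_grip (a point): Centre of the dial's bar grip, on the dial's axis, 126 mm above the table. Bar 52 mm long, 14 mm wide, from 104 to 138 mm above the table, on a black disc 76 mm across (top at 104 mm). x axis: along the bar to the red pointer; z up. Starts up to 0.3 rad either side of the white tick. Friction under 0.1 N m. No stop near the yellow tick
- dial_tip (a point): End of the red pointer on the dial, 46 mm from the dial's axis, 102 mm above the table; turns with the dial
- zero_mark (a point): Fixed point where the pointer's end lies when it points to the long white tick (zero), in the box's +x direction from the dial's axis
- left_mark (a point): Fixed point where the pointer's end lies when it points to the long yellow tick, 4 ticks (0.6 rad) anticlockwise of the white one
- right_mark (a point): Fixed point where the pointer's end lies when it points to the long blue tick, 4 ticks (0.6 rad) clockwise of the white one. The dial has slipped on its spindle by an unknown amount: the stop is met anywhere from 0.25 rad before to 0.25 rad beyond this. The dial must be left within 0.03 rad of the stop for the shutter to come free
- relocker (a joint): Turn (rad) of the round aluminium plate (94 mm across, red tab) that carries the lock behind the dial, positive to the left; a spring of 6 N m/rad holds it at 0. It yields, and the dial with it, under the torque put on the stop: at 0.07 rad (0.42 N m) to either side the lock trips. It springs back when the dial is let go
- shutter_grip (a point): Centre of the orange handle on the shutter, 119 mm above the table: a bar 60 mm long (box's x), 12 mm thick (box's y), standing from 95 to 131 mm above the table on a 4 mm aluminium plate of 112 x 108 mm. Axes as the box's. It slides with the shutter to the -y side of the box, about 3 to 5 N of drag
- shutter (a joint): Travel of the shutter (m): 0 shut, 0.075 fully open, towards the box's -y side (away from the dial)
- brass_weight_center (a point): Bystander: brass cylinder 22 mm across, 28 mm high, standing on the box's far right corner; centre
- mug: Bystander: blue mug, 80 mm across, 90 mm high; centre of its underside
- green_bottle: Bystander: green bottle, 64 mm across, 190 mm high; centre of its underside
- board: Bystander: round wooden serving board, 220 mm across with a handle, 14 mm thick; centre of the underside of the disc
- cutter: Bystander: pizza cutter with black handle lying on the board, 200 mm long; origin on the board below its neck
- tape_roll: Bystander: cardboard tape ring, 96 mm across, 25 mm high; centre of its underside
- jar: Bystander: jar with orange lid, 70 mm across, 80 mm high; centre of its underside

How it is judged (in metres and radians):
On the way, in this order (a step that is already met when the one before it is completed fails the run):
1. the dial has been turned left to the yellow tick (pointer's end within 5 mm of it) and paused there (distance between dial_tip and left_mark below 0.005 m), for 0.3 s.
2. the dial has been turned right to the neighbourhood of the blue tick (pointer's end within 15 mm of it) (distance between dial_tip and right_mark below 0.015 m), for 0.1 s.
3. the shutter is slid open (value of joint shutter above 0.068 m), for 0.1 s.
At the end, for the whole second after the job is handed in: The shutter stands open by at least 68 of its 75 mm, at rest, and the dial is left where the lock released, its pointer's end within 15 mm of the blue tick's point (value of joint shutter above 0.068 m and velocity of joint shutter between -0.01 and 0.01 m/s and distance between dial_tip and right_mark below 0.015 m); the robot touches nothing.
It fails at once if the dial was forced against the stop: its backing plate wound round by more than 0.07 rad (0.42 N m) (value of joint relocker above 0.07 rad or value of joint relocker below -0.07 rad).
It fails at once if a bystander was moved by more than 30 mm (distance of any of brass_weight_center, mug, green_bottle, board, cutter, tape_roll, jar from where it was at the start of the episode above 0.03 m).
It also fails if it takes over 67 s, if anything falls off the work surface, if the arm or the gripper's body presses on something with over 40 N, if the wrist force passes 120 N, or if a joint passes its speed limit or range.

## Working session

There is one attempt and no reset: what is moved stays moved. The work goes in short steps, Python scripts to look and compute and a shell command to move; the robot and the scene stay as the last step left them, time stands still between calls to the robot, and variables do not carry over. Pictures are saved under pics/ and viewed, on a budget of 10 in all, crops included, one or two more only if the job needs it, and the job is handed in when it is done.

```bash
mkdir -p pics; ls
cat > h.py <<'E'
import numpy as np, cv2
from station import r
def P(f):
    R=cv2.Rodrigues(np.array(f["rvec"],float))[0]; return np.array(f["camera_matrix"],float),R,np.array(f["tvec"],float).reshape(3)
def at_z(f,uv,z):
    K,R,t=P(f); d=R.T@np.linalg.inv(K)@np.array([uv[0],uv[1],1.]); c=-R.T@t
    return c+d*(z-c[2])/d[2]
def proj(f,p):
    K,R,t=P(f); q=(R@np.atleast_2d(np.array(p,float)).T).T+t; q=(K@q.T).T; return q[:,:2]/q[:,2:]
def tri(obs):
    A=[];b=[]
    for f,uv in obs:
        K,R,t=P(f); d=R.T@np.linalg.inv(K)@np.array([uv[0],uv[1],1.]); d/=np.linalg.norm(d); c=-R.T@t
        M=np.eye(3)-np.outer(d,d); A.append(M); b.append(M@c)
    return np.linalg.lstsq(np.vstack(A),np.hstack(b),rcond=None)[0]
E
python3 - <<'E'
from h import *
ims=[]
for n in ["scene","top"]:
    f=r.grab_frame(n); ims.append(f["image"])
    cv2.imwrite(f"pics/{n}0.png",f["image"])
    print(n,-P(f)[1].T@P(f)[2])
    for t in ["case","dial_grip","dial_tip","shutter_grip","brass_weight_center"]:
        for m in r.masks_of(f,t)[:2]:
            ys,xs=np.nonzero(m["mask"]); print(t,round(m["score"],2),m["extent"],xs.mean().round(1),ys.mean().round(1),at_z(f,(xs.mean(),ys.mean()),120).round(0))
print(r.read_state())
E
```

```text
pics
scene [1335.35408909  174.69548905 1341.52882592]
case 0.9 [242.1, 201.9, 385.4, 284.8] 313.5 242.0 [610. -44. 120.]
dial_grip 0.85 [335.9, 216.0, 365.7, 242.5] 347.8 230.1 [555.  31. 120.]
dial_tip 0.57 [336.7, 217.9, 363.0, 246.0] 347.9 230.2 [555.  31. 120.]
dial_tip 0.49 [239.1, 203.4, 388.7, 284.0] 313.5 241.9 [610. -44. 120.]
shutter_grip 0.77 [274.3, 213.1, 319.0, 247.4] 297.2 231.5 [591. -91. 120.]
shutter_grip 0.69 [473.2, 262.1, 514.8, 310.5] 494.1 286.4 [622. 400. 120.]
top [ 318.12756206  -18.2716948  1327.53828613]
case 0.65 [262.2, 198.8, 406.4, 305.4] 332.7 251.9 [551. -59. 120.]
dial_grip 0.96 [292.6, 245.8, 316.4, 273.3] 303.1 259.1 [536.  24. 120.]
dial_grip 0.49 [265.2, 204.6, 402.7, 303.4] 332.3 252.3 [550. -58. 120.]
dial_tip 0.97 [289.4, 244.6, 320.2, 273.6] 302.7 259.1 [536.  25. 120.]
shutter_grip 0.79 [323.9, 220.4, 369.4, 268.8] 346.2 244.9 [569. -98. 120.]
{'time': 0.6, 'joint_pos': array([ 5.61488426e+01,  1.95929713e+01,  8.73260701e+01,  9.05241650e-04,
        7.30766399e+01, -8.36515907e+00]), 'qd': array([ 0.04145023,  0.12247273, -0.01623809,  0.03226118,  0.01468034,
        0.04106925]), 'tau': array([-5.05274384e-04, -4.33367908e+01, -2.46191883e+01, -2.04971611e-04,
        3.72374725e-04,  3.30627847e-05]), 'tcp_pos': array([225.87649167, 473.92213013, 231.33172092]), 'eef_rot': array([ 1.79995601e+02, -2.28563322e-04,  1.54513738e+02]), 'force': array([ 0.26927945, -0.238117  , -0.22584216]), 'wrist_torque': array([-0.0003735 ,  0.01242275, -0.00548232]), 'gripper_width': 85.51133855472717}
```

Run:
```python
import cv2,numpy as np
a=cv2.imread("pics/top0.png");b=cv2.imread("pics/scene0.png")
A=cv2.resize(a[190:315,255:415],(800,625),interpolation=3)[:600]
cv2.imwrite("pics/c1.png",A)
cv2.imwrite("pics/c2.png",np.vstack([cv2.resize(a,(400,300)),cv2.resize(b,(400,300))]))
```

```text
(no output)
```

View pics/c1.png

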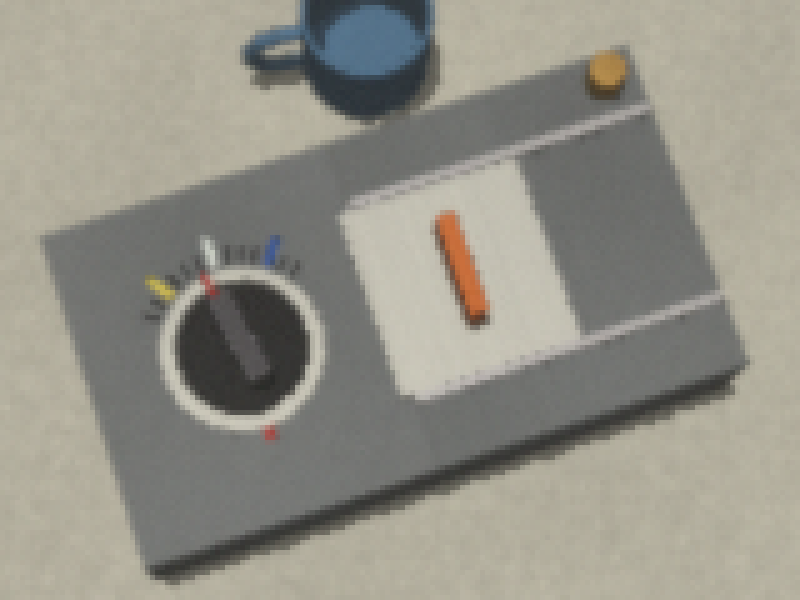

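View pics/c2.png

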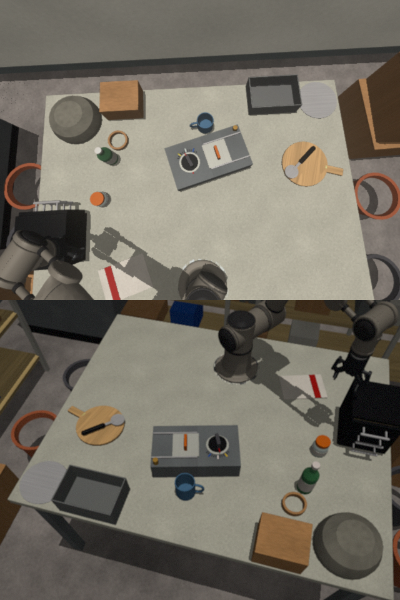

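The top crop shows the box with yaw of about +18°. The dial is at about (303,259) px, with its pointer just left of white. The shutter handle is at about (347,244) px, the weight sits on the far right corner, and the mug is close to the +x side. I'll go above the dial for wrist views.

```bash
python3 -m crank '31.4 -44.9 7 0 0 52 1;31.4 -44.9 7 0 0 52 1;31.4 -44.9 7 0 0 52 1;31.4 -44.9 7 0 0 52 1;31.4 -44.9 7 0 0 52 1;31.4 -44.9 7 0 0 52 1;31.4 -44.9 7 0 0 52 1;31.4 -44.9 7 0 0 52 1;31.4 -44.9 7 0 0 52 1;31.4 -44.9 7 0 0 52 1;31.4 -44.9 7 0 0 52 1;31.4 -44.9 7 0 0 52 1'
python3 - <<'E'
from h import *
import pickle
f=r.grab_frame("wrist"); cv2.imwrite("pics/w1.png",f["image"]); pickle.dump(f,open("w1.pkl","wb"))
print(f["camera_matrix"],-P(f)[1].T@P(f)[2])
for t in ["dial_grip","shutter_grip"]:
    for m in r.masks_of(f,t)[:2]:
        print(t,m["score"],m["extent"])
E
```

```text
time: 2.1
tcp_pos: [539.4, 25.5, 301.1]
eef_rot: [180.0, -0.0, -153.5]
force: [-0.5, -0.3, 1.0]
gripper_width: 85.1
[[375.18652211   0.         318.24052217]
 [  0.         375.18652211 240.03637871]
 [  0.           0.           1.        ]] [465.647161   -12.06071523 442.79354216]
dial_grip 0.75 [278.4, 165.5, 357.0, 252.0]
shutter_grip 0.74 [121.6, 102.6, 248.1, 244.4]
shutter_grip 0.22 [133.1, 273.9, 245.6, 354.4]
```

View pics/w1.png

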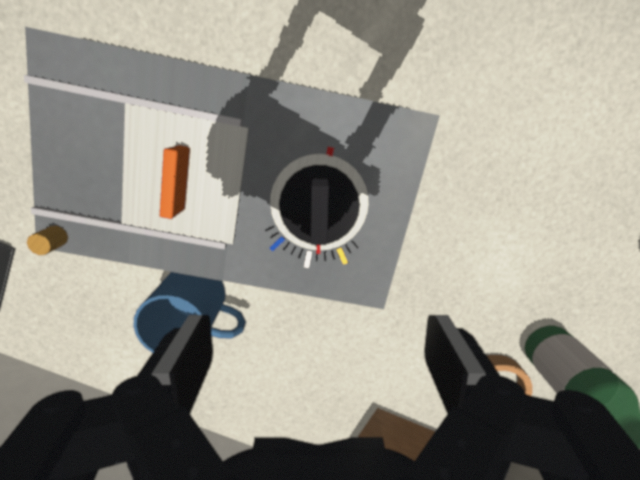

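```bash
cat > fit.py <<'E'
from h import *
import pickle
from scipy.optimize import least_squares
f=pickle.load(open("w1.pkl","rb"))
class T: pass
obs={(-100,180):(438,116),(100,180):(384,307),(-100,-180):(26,28)}
def corners(x,y,a,z):
    c,s=np.cos(a),np.sin(a); return np.array([[x+c*u-s*v,y+s*u+c*v,z] for u,v in obs])
for fixz in (1,0):
    g=lambda p:(proj(f,corners(*p[:3],90 if fixz else p[3]))-np.array(list(obs.values()))).ravel()
    s=least_squares(g,[560,-60,.3]+([] if fixz else [90])); print(s.x.round(3),np.rad2deg(s.x[2]),s.fun.round(1))
    x,y,a=s.x[:3]; R=np.array([[np.cos(a),-np.sin(a)],[np.sin(a),np.cos(a)]]); D=R@[0,90]+[x,y]; print("dial axis",D)
print("disc ctr z104",at_z(f,(319,199),104),"ring z95",at_z(f,(320,201),95))
for n,px in dict(tip=(319,251)).items():
    p=at_z(f,px,102); print(n,p, np.rad2deg(np.arctan2(*(p[:2]-D)[::-1])),np.hypot(*(p[:2]-D)))
for n,px in dict(white=(307,259),yellow=(342,256),blue=(278,243)).items():
    p=at_z(f,px,90); print(n,p, np.rad2deg(np.arctan2(*(p[:2]-D)[::-1])),np.hypot(*(p[:2]-D)))
im=cv2.resize(f["image"][130:280,240:400],(800,750),interpolation=3)[75:675]
cv2.imwrite("pics/w1c.png",im)
E
python3 fit.py
```

```text
[ 5.65232e+02 -5.99180e+01  2.70000e-01] 15.480560226411418 [ 1.9 -0.9  0.3  2.7 -2.  -0.2]
dial axis [541.21042998  26.8173133 ]
[ 5.6527e+02 -6.0465e+01  2.6900e-01  8.6630e+01] 15.438346706261193 [ 0.2 -1.1 -0.8  1.   0.4  0.2]
dial axis [541.31166705  26.28763688]
disc ctr z104 [534.41209092  23.04188496 104.        ] ring z95 [537.54322005  25.68456724  95.        ]
tip [580.86579211  46.25794409 102.        ] 26.788551579294243 44.30961497429766
white [598.09377377  41.30795798  90.        ] 14.81682673647175 58.735148669738514
yellow [579.38338325  71.50781558  90.        ] 49.90534563048651 59.11277473166086
blue [595.54987721   7.89392399  90.        ] -18.733252781246232 57.27226305629915
```

View pics/w1c.png

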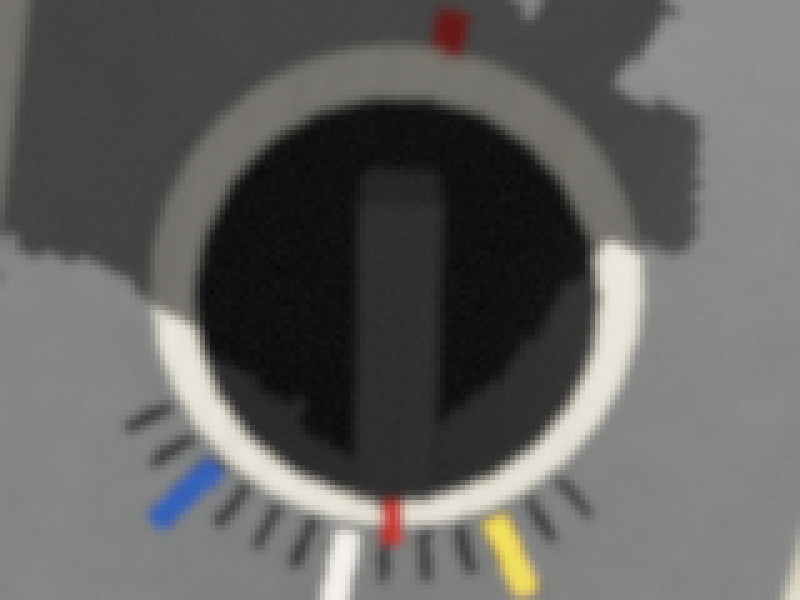

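The crop shows the dial pointer at about (318.6,254) in the full image, about one tick left of white. The disc centre is near (319.7,205). I'll take a second viewpoint for heights.

```bash
python3 -m crank '-4 -9 2 0 0 0 1;-4 -9 2 0 0 0 1;-4 -9 2 0 0 0 1;-4 -9 2 0 0 0 1'
python3 - <<'E'
from h import *
import pickle
f=r.grab_frame("wrist"); cv2.imwrite("pics/w2.png",f["image"]); pickle.dump(f,open("w2.pkl","wb"))
for t in ["dial_grip","shutter_grip"]:
    for m in r.masks_of(f,t)[:2]:
        print(t,m["score"],m["extent"])
cv2.imwrite("pics/w2c.png",cv2.resize(f["image"][:300,100:500],(800,600),interpolation=3))
E
```

```text
time: 2.75
tcp_pos: [499.9, -64.1, 321.4]
eef_rot: [180.0, 0.0, -153.4]
force: [0.4, 0.2, 0.9]
gripper_width: 85.3
dial_grip 0.62 [339.9, 236.8, 414.9, 313.1]
shutter_grip 0.62 [198.0, 183.6, 319.1, 304.0]
```

View pics/w2c.png

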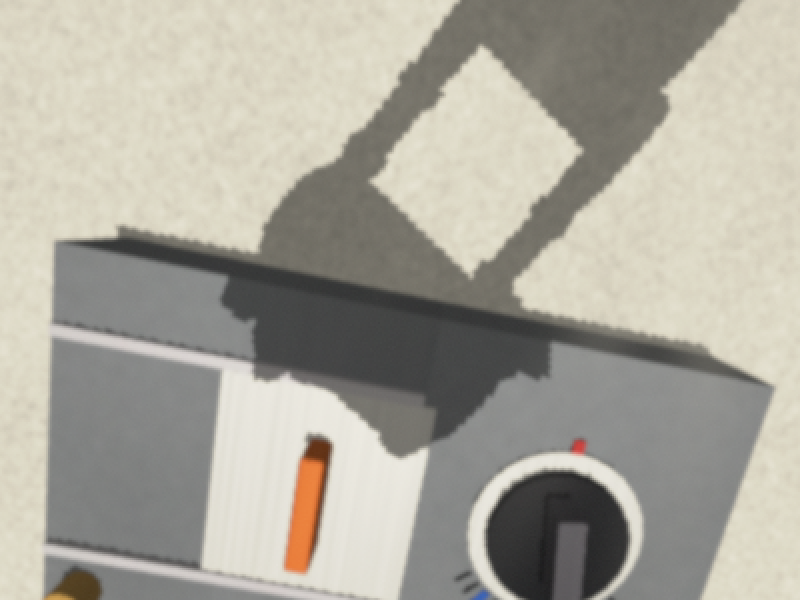

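Run:
```python
import cv2,numpy as np
a=cv2.imread("pics/w1.png");b=cv2.imread("pics/w2.png")
c=lambda im,x,y,s:cv2.resize(im[y:y+s,x:x+s],(400,400) if s==100 else (400,400),interpolation=3)
row=np.hstack([c(b,330,220,100),c(a,120,130,100)]); row2=np.hstack([c(b,200,210,100),c(a,270,155,100)])
cv2.imwrite("pics/m.png",cv2.resize(np.vstack([row,row2]),(600,600)))
```

```text
(no output)
```

View pics/m.png

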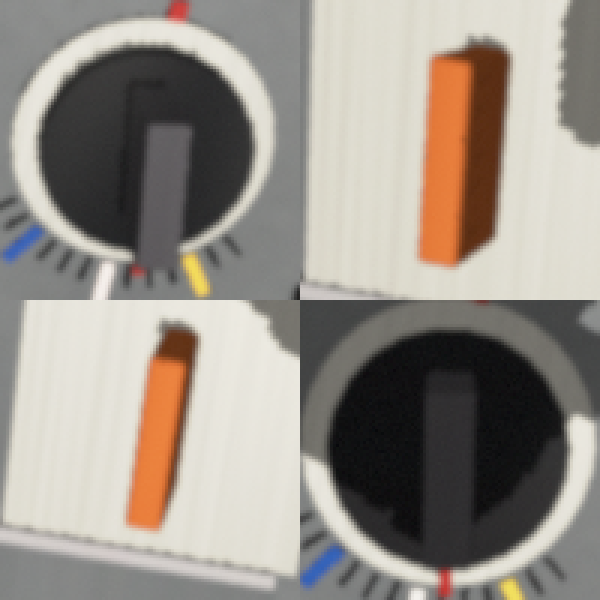

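The montage shows both bars from two viewpoints. The dial bar-top centre is at (384.8,285.5) in w2 and (319.5,215.5) in w1. The handle-top centre is at (251.8,257.8) in w2 and (168.5,183.5) in w1.

```bash
cat > t.py <<'E'
from h import *
import pickle
a,b=[pickle.load(open(f"w{i}.pkl","rb")) for i in (1,2)]
def show(n,pa,pb):
    p=tri([(a,pa),(b,pb)]); print(n,p.round(1),(proj(a,p)[0]-pa).round(1),(proj(b,p)[0]-pb).round(1)); return p
G=show("grip top138",(319.5,215.5),(384.8,285.5))
D=show("disc104",(319.7,204.8),(378.5,269.3))
show("ring",(319.3,201.9),(377.5,267.3))
H=show("handle131",(168.5,183.5),(251.8,257.8))
T=show("tip102",(318.6,254),(375.7,312.3))
for f,g,d,h,t in((a,(319.5,215.5),(319.7,204.8),(168.5,183.5),(318.6,254)),(b,(384.8,285.5),(378.5,269.3),(251.8,257.8),(375.7,312.3))):
    print([at_z(f,p,z)[:2].round(1) for p,z in((g,138),(d,104),(h,131),(t,102))])
def ang(f,p,q,z): p,q=at_z(f,p,z),at_z(f,q,z); return np.rad2deg(np.arctan2(q[1]-p[1],q[0]-p[0]))
# handle long axis, from both; dial bar from both
print("handle",ang(a,(120+152/3,130+57.5/3),(120+139/3,130+263.5/3),131),ang(b,(200+167.5/3,210+59/3),(200+143.5/3,210+227.5/3),131))
print("bar",ang(a,(270+151/3,155+95/3),(270+146/3,155+268/3),138),ang(b,(330+170/3,220+124/3),(330+159/3,220+269/3),138))
# ticks of w1 (5x crop at 240,145) relative to D: z 90
for n,p in dict(white=(343,565),yellow=(512,557),blue=(185,495)).items():
    q=at_z(a,(240+p[0]/5,145+p[1]/5),90); print(n,q.round(1))
    for c in(D,at_z(a,(319.3,201.9),91)): print("  ",np.rad2deg(np.arctan2(q[1]-c[1],q[0]-c[0])).round(1))
E
python3 t.py
```

```text
grip top138 [540.   26.3 137.3] [ 0.1 -0.1] [-0.1  0.1]
disc104 [540.6  26.9  96.7] [ 0. -0.] [-0.  0.]
ring [538.9  25.2  95.9] [-0.4  0.3] [ 0.3 -0.3]
handle131 [574.2 -98.9 128.8] [-0.2  0.2] [ 0.1 -0.1]
tip102 [583.6  46.9 103.8] [-0.3  0.3] [ 0.3 -0.3]
[array([540. ,  26.2]), array([539. ,  26.1]), array([573.3, -98.2]), array([583.8,  47.3])]
[array([539.7,  26.1]), array([538.3,  24.3]), array([573.4, -99. ]), array([584.8,  47.5])]
handle 15.577151270075568 15.761865042628909
bar 24.975020459983845 25.94080090098407
white [596.4  42.3  90. ]
   15.4
   16.0
yellow [579.6  72.1  90. ]
   49.2
   49.0
blue [597.    7.4  90. ]
   -19.0
   -17.8
```

```bash
python3 -m crank '4 9.13 0 0 0 -1 1;4 9.13 -4 0 0 -1 1;4 9.13 -10 0 0 -1 1;4 9.13 -16 0 0 -1 1;4 9.13 -18 0 0 -1 1;4 9.13 -18 0 0 -1 1;4 9.13 -18 0 0 -1 1'
python3 - <<'E'
from h import *
print(r.read_state())
f=r.grab_frame("wrist"); cv2.imwrite("pics/w3.png",f["image"])
E
```

```text
time: 3.78
tcp_pos: [540.8, 26.6, 142.4]
eef_rot: [-179.9, 0.1, -154.4]
force: [0.5, 0.2, -0.3]
gripper_width: 85.5
{'time': 3.775, 'joint_pos': array([-5.29640265e+00,  2.61894059e+01,  9.21645867e+01,  7.49840672e-03,
        6.15308994e+01, -1.20855389e+02]), 'qd': array([-0.2449332 , -0.93627695, -0.28922883, -0.12665581, -0.24085465,
        0.05738682]), 'tau': array([ 7.00119068e-02, -4.54477930e+01, -2.13145083e+01,  4.30987027e-03,
        1.60562253e-02,  2.13286978e-03]), 'tcp_pos': array([540.77905743,  26.63149912, 142.43396812]), 'eef_rot': array([-1.79946629e+02,  1.02200257e-01, -1.54444534e+02]), 'force': array([ 0.51604991,  0.16653983, -0.34134842]), 'wrist_torque': array([-3.49785790e-05,  4.74895444e-03, -3.42540682e-02]), 'gripper_width': 85.52063749166021}
```

View pics/w3.png

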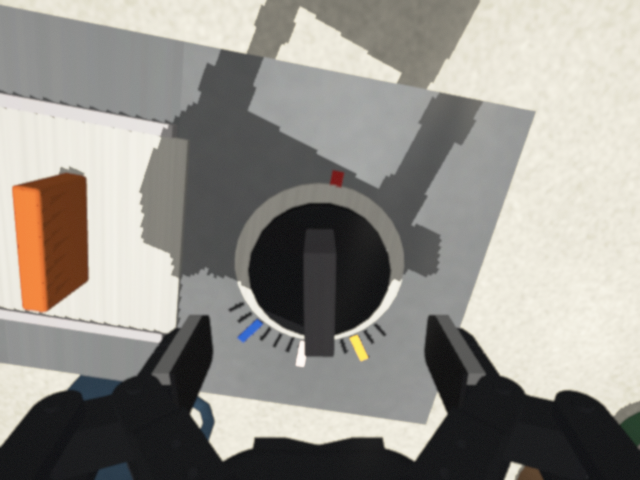

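The bar at x≈319 is centred between the fingers (211 and 427 px). Next I descend and grip.

```bash
python3 -m crank '0 0 -1.5 0 0 0 1;0 0 -3.2 0 0 0 1;0 0 -3.2 0 0 0 0;0 0 -3.2 0 0 0 -1;0 0 -3.2 0 0 0 -1;0 0 -3.2 0 0 0 -1;0 0 -3.2 0 0 0 -1;0 0 -3.2 0 0 0 -1' 30
python3 -c "
from h import *
s=r.read_state();print(s['wrist_torque'],s['force'],s['gripper_width'])"
```

```text
time: 4.82
tcp_pos: [540.0, 26.5, 109.9]
eef_rot: [180.0, 0.0, -154.5]
force: [-1.4, 2.8, 6.0]
gripper_width: 13.5
[ 0.34812053  0.24097111 -0.0060667 ] [-1.42845153  2.76534405  5.95060516] 13.475467944887399
```

```bash
python3 -m crank '0 0 0 0 0 5 -1;0 0 0 0 0 10 -1;0 0 0 0 0 15 -1;0 0 0 0 0 20 -1;0 0 0 0 0 24.4 -1;0 0 0 0 0 24.4 -1;0 0 0 0 0 24.4 -1;0 0 0 0 0 24.4 -1'
python3 - <<'E'
from h import *
s=r.read_state();print(s['wrist_torque'],s['force'],s['gripper_width'],s['joint_pos'])
f=r.grab_frame("wrist"); cv2.imwrite("pics/w4.png",f["image"])
# expected: fixed ticks and tip
D=np.array([540,26.2])
for n,a,z,R in(("tip@50",50,102,46),("tip@44",44,102,46),("yellow z90 R60",50,90,60),("white",15.6,90,60)):
    a=np.deg2rad(a); print(n,proj(f,[D[0]+R*np.cos(a),D[1]+R*np.sin(a),z])[0].round(1))
E
```

```text
time: 5.82
tcp_pos: [539.8, 26.8, 109.9]
eef_rot: [180.0, 0.0, -130.1]
force: [-2.7, 2.9, 6.3]
gripper_width: 13.4
[0.62790159 0.37857561 0.05068639] [-2.66956479  2.93181408  6.34077162] 13.350336338400963 [-5.31133067e+00  2.84361995e+01  9.43515982e+01  6.19699823e-02
  5.72044487e+01 -1.45262618e+02]
tip@50 [319.9 388.9]
tip@44 [310.1 388.5]
yellow z90 R60 [319.8 394.5]
white [255.  378.3]
```

View pics/w4.png

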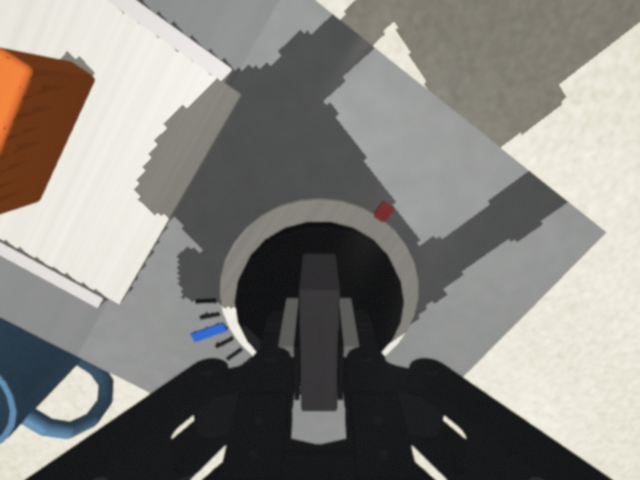

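The tool yaw of −130.1° puts the bar at 49.9°, on yellow. The dial followed the turn. I'll hold a bit more, then turn right to before the earliest possible stop.

```bash
cat > chk.py <<'E'
import sys
from station import r
s=r.read_state(); t=s['wrist_torque']; print(s['time'],s['eef_rot'][2].round(2),t.round(3),s['force'].round(1))
sys.exit(abs(t[2])>float(sys.argv[1]))
E
python3 -m crank '0 0 0 0 0 0 -1;0 0 0 0 0 0 -1;0 0 0 0 0 0 -1;0 0 0 0 0 0 -1;0 0 0 0 0 -4 -1;0 0 0 0 0 -8 -1;0 0 0 0 0 -13 -1;0 0 0 0 0 -18 -1;0 0 0 0 0 -23 -1;0 0 0 0 0 -28 -1;0 0 0 0 0 -33 -1;0 0 0 0 0 -38 -1;0 0 0 0 0 -42 -1;0 0 0 0 0 -45 -1;0 0 0 0 0 -47 -1;0 0 0 0 0 -48 -1;0 0 0 0 0 -49 -1' >/dev/null
python3 chk.py 9
python3 -m crank '0 0 0 0 0 -0.5 -1;0 0 0 0 0 -1 -1' >/dev/null; python3 chk.py 9
python3 -m crank '0 0 0 0 0 -0.5 -1;0 0 0 0 0 -1 -1' >/dev/null; python3 chk.py 9
```

```text
8.0 -179.1 [0.061 0.284 0.051] [-1.6  0.6  4.7]
8.25 179.91 [0.034 0.328 0.039] [-1.7  1.   5.1]
8.5 178.91 [0.028 0.299 0.027] [-0.7  0.6  5.2]False
False
False
```

```bash
python3 -m crank '0 0 0 0 0 -0.5 -1;0 0 0 0 0 -1 -1' >/dev/null; python3 chk.py 0.12 &&
python3 -m crank '0 0 0 0 0 -0.5 -1;0 0 0 0 0 -1 -1' >/dev/null && python3 chk.py 0.12 &&
python3 -m crank '0 0 0 0 0 -0.5 -1;0 0 0 0 0 -1 -1' >/dev/null && python3 chk.py 0.12 &&
python3 -m crank '0 0 0 0 0 -0.5 -1;0 0 0 0 0 -1 -1' >/dev/null && python3 chk.py 0.12 &&
python3 -m crank '0 0 0 0 0 -0.5 -1;0 0 0 0 0 -1 -1' >/dev/null && python3 chk.py 0.12 &&
python3 -m crank '0 0 0 0 0 -0.5 -1;0 0 0 0 0 -1 -1' >/dev/null && python3 chk.py 0.12 &&
python3 -m crank '0 0 0 0 0 -0.5 -1;0 0 0 0 0 -1 -1' >/dev/null && python3 chk.py 0.12 &&
python3 -m crank '0 0 0 0 0 -0.5 -1;0 0 0 0 0 -1 -1' >/dev/null && python3 chk.py 0.12 &&
python3 -m crank '0 0 0 0 0 -0.5 -1;0 0 0 0 0 -1 -1' >/dev/null && python3 chk.py 0.12 &&
python3 -m crank '0 0 0 0 0 -0.5 -1;0 0 0 0 0 -1 -1' >/dev/null && python3 chk.py 0.12
```

```text
8.75 177.91 [0.017 0.298 0.009] [-1.7  0.9  5.7]False
```

```bash
sed -i 's/sys.exit(\(.*\))$/sys.exit(int(\1))/' chk.py
python3 -m crank '0 0 0 0 0 -0.5 -1;0 0 0 0 0 -1 -1' >/dev/null; python3 chk.py 0.12 &&
python3 -m crank '0 0 0 0 0 -0.5 -1;0 0 0 0 0 -1 -1' >/dev/null && python3 chk.py 0.12 &&
python3 -m crank '0 0 0 0 0 -0.5 -1;0 0 0 0 0 -1 -1' >/dev/null && python3 chk.py 0.12 &&
python3 -m crank '0 0 0 0 0 -0.5 -1;0 0 0 0 0 -1 -1' >/dev/null && python3 chk.py 0.12 &&
python3 -m crank '0 0 0 0 0 -0.5 -1;0 0 0 0 0 -1 -1' >/dev/null && python3 chk.py 0.12 &&
python3 -m crank '0 0 0 0 0 -0.5 -1;0 0 0 0 0 -1 -1' >/dev/null && python3 chk.py 0.12 &&
python3 -m crank '0 0 0 0 0 -0.5 -1;0 0 0 0 0 -1 -1' >/dev/null && python3 chk.py 0.12 &&
python3 -m crank '0 0 0 0 0 -0.5 -1;0 0 0 0 0 -1 -1' >/dev/null && python3 chk.py 0.12 &&
python3 -m crank '0 0 0 0 0 -0.5 -1;0 0 0 0 0 -1 -1' >/dev/null && python3 chk.py 0.12 &&
python3 -m crank '0 0 0 0 0 -0.5 -1;0 0 0 0 0 -1 -1' >/dev/null && python3 chk.py 0.12
```

```text
9.0 176.91 [-0.005  0.324  0.046] [-2.1 -0.1  5.8]
9.25 175.91 [ 0.039  0.36  -0.02 ] [-1.3 -0.1  6. ]
9.5 174.91 [-0.028  0.265  0.078] [-2.7  0.6  5.7]
9.75 173.91 [0.011 0.273 0.074] [-2.1  0.7  6.2]
10.0 172.91 [-0.073  0.304  0.067] [-2.  -1.1  4.9]
10.25 171.91 [-0.063  0.31   0.016] [-1.5  0.5  5.9]
10.5 170.91 [-0.035  0.327  0.014] [-1.2 -0.6  6. ]
10.75 169.91 [-0.108  0.311  0.044] [-0.9  0.   4.9]
11.0 168.91 [-0.084  0.291  0.031] [-1.8 -0.4  6. ]
11.25 167.92 [-0.092  0.277  0.085] [-1.9 -0.3  5.5]
```

```bash
python3 -m crank '0 0 0 0 0 -0.5 -1;0 0 0 0 0 -1 -1' >/dev/null; python3 chk.py 0.14 &&
python3 -m crank '0 0 0 0 0 -0.5 -1;0 0 0 0 0 -1 -1' >/dev/null && python3 chk.py 0.14 &&
python3 -m crank '0 0 0 0 0 -0.5 -1;0 0 0 0 0 -1 -1' >/dev/null && python3 chk.py 0.14 &&
python3 -m crank '0 0 0 0 0 -0.5 -1;0 0 0 0 0 -1 -1' >/dev/null && python3 chk.py 0.14 &&
python3 -m crank '0 0 0 0 0 -0.5 -1;0 0 0 0 0 -1 -1' >/dev/null && python3 chk.py 0.14 &&
python3 -m crank '0 0 0 0 0 -0.5 -1;0 0 0 0 0 -1 -1' >/dev/null && python3 chk.py 0.14 &&
python3 -m crank '0 0 0 0 0 -0.5 -1;0 0 0 0 0 -1 -1' >/dev/null && python3 chk.py 0.14 &&
python3 -m crank '0 0 0 0 0 -0.5 -1;0 0 0 0 0 -1 -1' >/dev/null && python3 chk.py 0.14 &&
python3 -m crank '0 0 0 0 0 -0.5 -1;0 0 0 0 0 -1 -1' >/dev/null && python3 chk.py 0.14 &&
python3 -m crank '0 0 0 0 0 -0.5 -1;0 0 0 0 0 -1 -1' >/dev/null && python3 chk.py 0.14
```

```text
11.5 166.93 [-0.091  0.348  0.217] [-1.7 -0.7  5.5]
```

```bash
for i in 1 2 3; do python3 -m crank '0 0 0 0 0 0 -1' >/dev/null; python3 chk.py 9;done
```

```text
11.625 166.95 [-0.096  0.317  0.23 ] [-2.9  0.5  6.4]
11.75 166.95 [-0.049  0.293  0.219] [-1.6  0.2  4.8]
11.875 166.95 [-0.115  0.293  0.211] [-1.9 -0.2  5.7]
```

The torque is steady at 0.22 N m, so the stop is met. I'll back off a degree to rest lightly at it.

```bash
python3 -m crank '0 0 0 0 0 0.5 -1;0 0 0 0 0 1 -1;0 0 0 0 0 1 -1' >/dev/null; python3 chk.py 9;python3 -m crank '0 0 0 0 0 0 -1;0 0 0 0 0 0 -1' >/dev/null; python3 chk.py 9
```

```text
12.25 167.95 [-0.082  0.279  0.048] [-1.4 -0.3  5.6]
12.5 167.94 [-0.082  0.287  0.147] [-1.8 -0.9  5.6]
```

```bash
python3 -m crank '0 0 0 0 0 0 -0.7;0 0 0 0 0 0 -0.5;0 0 0 0 0 0 0;0 0 0 0 0 0 0.5;0 0 0 0 0 0 0.5;0 0 2 0 0 0 0.5;0 0 5 0 0 0 0.5;-2 -4 10 0 0 0 0.5;-4 -8 15 0 0 0 0.5;-4 -8 15 0 0 0 0.5;-4 -8 15 0 0 0 0.5'
python3 - <<'E'
from h import *
f=r.grab_frame("wrist"); cv2.imwrite("pics/w5.png",f["image"])
import pickle; pickle.dump(f,open("w5.pkl","wb"))
D=np.array([540,26.2])
for b in (-9,-11,-13):
    a=np.deg2rad(b); print(b,proj(f,[D[0]+46*np.cos(a),D[1]+46*np.sin(a),102])[0].round(1))
print("axis138",proj(f,[540,26.2,138])[0])
x,y=map(int,proj(f,[550,10,110])[0]); y0=max(0,min(330,y-75)); x0=max(0,min(440,x-100)); print(x0,y0)
cv2.imwrite("pics/w5c.png",cv2.resize(f["image"][y0:y0+150,x0:x0+200],(800,600),interpolation=3))
E
```

```text
time: 13.88
tcp_pos: [499.8, -53.8, 259.2]
eef_rot: [180.0, 0.0, 167.9]
force: [-0.2, -0.0, -0.0]
gripper_width: 64.0
-9 [418.6 290.7]
-11 [416.7 290.7]
-13 [414.9 290.7]
axis138 [432.61758756 257.57932965]
304 184
```

View pics/w5c.png

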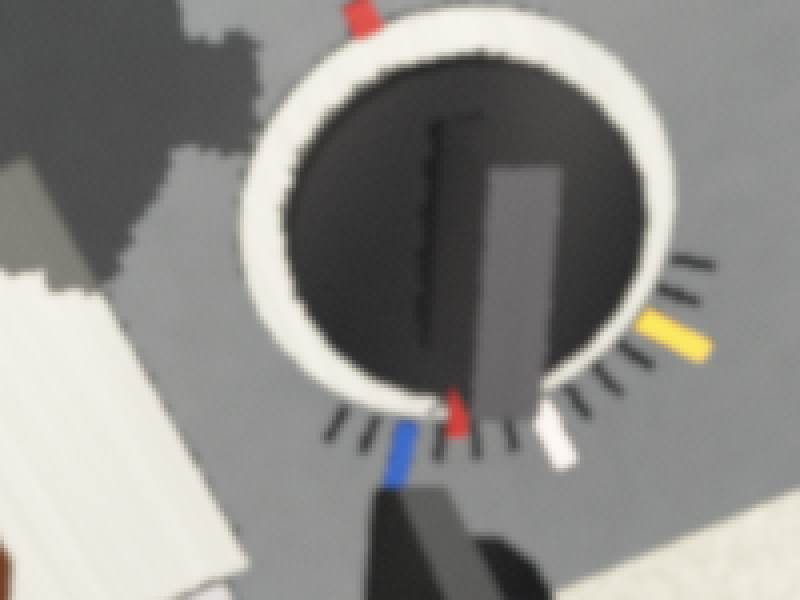

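The pointer tip is at about (418,293) px, i.e. about −10°, between blue and white near blue. The dial stayed put on release. Now the handle.

```bash
python3 -m crank '4 -2 0 0 0 10 0.5;7.36 -4.5 -2 0 0 20 0.5;7.36 -4.5 -5 0 0 27.7 0.5;7.36 -4.5 -9 0 0 27.7 0.5;7.36 -4.5 -13 0 0 27.7 0.5;7.36 -4.5 -15.2 0 0 27.7 0.5;7.36 -4.5 -15.2 0 0 27.7 0.5;7.36 -4.5 -15.2 0 0 27.7 -1;7.36 -4.5 -15.2 0 0 27.7 -1;7.36 -4.5 -15.2 0 0 27.7 -1;7.36 -4.5 -15.2 0 0 27.7 -1;7.36 -4.5 -15.2 0 0 27.7 -1' 40; python3 chk.py 9
```

```text
time: 15.42
tcp_pos: [574.0, -99.0, 108.3]
eef_rot: [-179.9, 0.1, -164.4]
force: [0.0, 0.7, 6.2]
gripper_width: 11.1
15.425 -164.4 [-0.031  0.08  -0.215] [0.  0.7 6.2]
```

```bash
python3 -m crank '0.13 -0.48 0 0 0 0 -1;0.27 -0.96 0 0 0 0 -1;0.27 -0.96 0 0 0 0 -1'; python3 chk.py 9
```

```text
time: 15.8
tcp_pos: [576.6, -108.5, 108.3]
eef_rot: [-180.0, 0.1, -164.4]
force: [-1.3, 0.5, 5.6]
gripper_width: 10.9
15.8 -164.42 [ 0.088  0.191 -0.219] [-1.3  0.5  5.6]
```

```bash
python3 -m crank '0.27 -0.96 0 0 0 0 -1;0.54 -1.93 0 0 0 0 -1;0.81 -2.89 0 0 0 0 -1;1.08 -3.85 0 0 0 0 -1;1.34 -4.82 0 0 0 0 -1;1.61 -5.78 0 0 0 0 -1;1.72 -6.16 0 0 0 0 -1;1.72 -6.16 0 0 0 0 -1;1.72 -6.16 0 0 0 0 -1'; python3 chk.py 9
```

```text
time: 16.92
tcp_pos: [593.5, -170.4, 108.3]
eef_rot: [-179.9, 0.0, -164.4]
force: [-0.7, -0.5, 6.4]
gripper_width: 10.7
16.925 -164.41 [-0.02   0.28  -0.214] [-0.7 -0.5  6.4]
```

```bash
python3 -m crank '0.03 -0.1 0 0 0 0 -1;0.05 -0.2 0 0 0 0 -1;0.05 -0.2 0 0 0 0 -1'; python3 chk.py 9
python3 -m crank '0 0 0 0 0 0 -0.5;0 0 0 0 0 0 0;0 0 0 0 0 0 0.3;0 0 0 0 0 0 0.3;0 0 3 0 0 0 0.3;-3 0 8 0 0 0 0.3;-6 5 14 0 0 0 0.5;-9 8 19 0 0 0 1;-9 8 19 0 0 0 1;-9 8 19 0 0 0 1'
python3 - <<'E'
from h import *
f=r.grab_frame("wrist"); cv2.imwrite("pics/w6.png",f["image"])
c,s=np.cos(np.deg2rad(15.6)),np.sin(np.deg2rad(15.6))
for d in (65,70,75): print(d,proj(f,[573.5+s*d,-98.7-c*d,131])[0].round(1))
for m in r.masks_of(f,"shutter_grip")[:2]: print(m["score"],m["extent"])
E
```

```text
time: 17.3
tcp_pos: [593.8, -171.4, 108.4]
eef_rot: [180.0, 0.0, -164.4]
force: [-3.2, 2.1, 8.4]
gripper_width: 10.9
17.3 -164.4 [ 0.473  0.492 -0.155] [-3.2  2.1  8.4]
time: 18.55
tcp_pos: [504.2, -91.8, 298.2]
eef_rot: [-179.9, 0.1, -164.3]
force: [-0.1, 0.1, 0.8]
gripper_width: 85.3
65 [219.5 281.7]
70 [214.  281.7]
75 [208.5 281.7]
0.6 [156.4, 211.1, 322.8, 319.6]
```

View pics/w6.png

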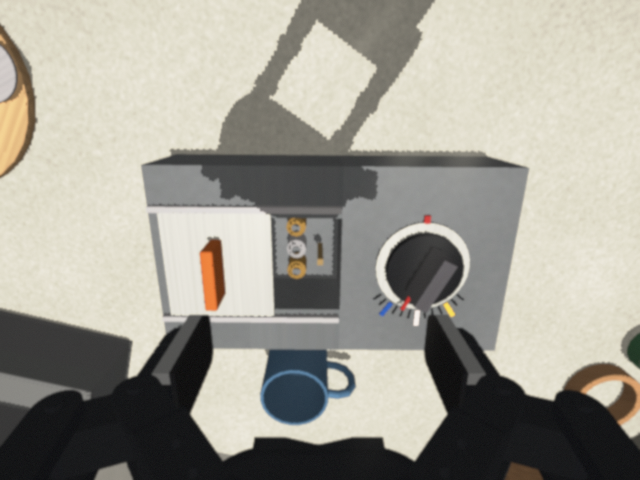

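The shutter is open by about 75 mm: the handle top is at x≈209, where 208.5 was predicted. The dial pointer is still near blue. The weight is likely hidden behind the left finger, so I'll check it with the fixed cameras.

Run:
```python
from h import *
for n in("top","scene"):
    f=r.grab_frame(n); a=cv2.imread(f"pics/{n}0.png")
    cv2.imwrite(f"pics/{n}1.png",f["image"])
    for img,l in((a,"before"),(f["image"],"after")):
        h=cv2.cvtColor(img,cv2.COLOR_BGR2HSV); m=cv2.inRange(h,(12,100,100),(28,255,255))
        m0=np.zeros_like(m)
        if n=="top": m0[190:225,360:400]=1
        else: m0[270:300,230:270]=1
        m0[:]=m*m0; ys,xs=np.nonzero(m0); print(n,l,len(xs),xs.mean() if len(xs) else 0,ys.mean() if len(xs) else 0)
    print(n,cv2.absdiff(a,f["image"])[60:470,200:].max())
    for t in ["mug","brass_weight_center"]:
        for m in r.masks_of(f,t)[:1]: print(t,m["score"],m["extent"])
    if n=="top": cv2.imwrite("pics/f.png",cv2.resize(f["image"][180:330,220:420],(800,600)))
```

```text
top before 41 376.0 203.7560975609756
top after 0 0 0
top 169
mug 0.96 [304.2, 178.4, 340.7, 211.9]
scene before 0 0 0
scene after 0 0 0
scene 153
mug 0.93 [279.6, 277.6, 326.6, 322.3]
```

View pics/f.png

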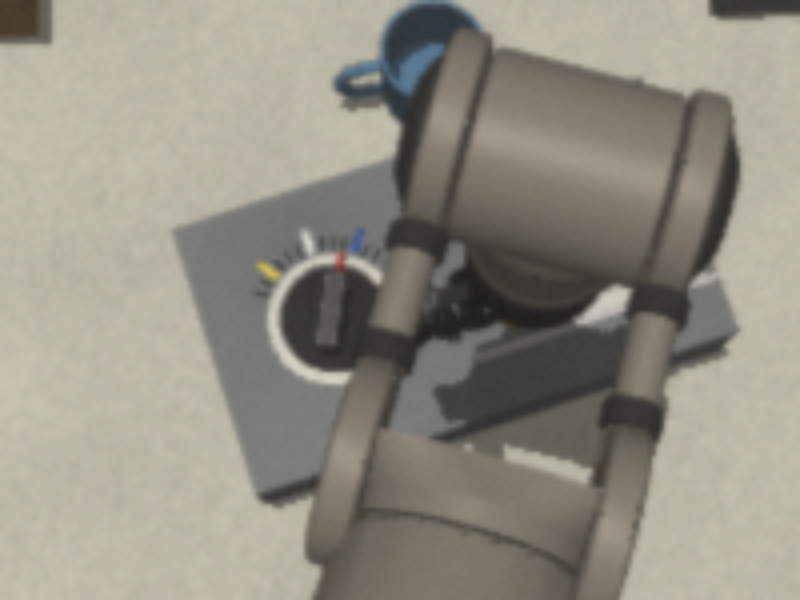

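The arm hides that corner from the top camera. I'll retreat left and look again.

```bash
python3 -m crank '-3 8 0 0 0 0 1;-6 14 0 0 0 0 1;-9 20 0 0 0 0 1;-12 26 0 0 0 0 1;-12 30 0 0 0 0 1;-12 30 0 0 0 0 1;-12 30 0 0 0 0 1'
python3 - <<'E'
from h import *
for n,(y0,y1,x0,x1) in dict(top=(190,225,360,400),scene=(245,280,235,265)).items():
    f=r.grab_frame(n); a=cv2.imread(f"pics/{n}0.png")
    for img in (a,f["image"]):
        m=cv2.inRange(cv2.cvtColor(img[y0:y1,x0:x1],cv2.COLOR_BGR2HSV),(12,100,100),(28,255,255))
        ys,xs=np.nonzero(m); print(n,len(xs),len(xs) and (xs.mean()+x0,ys.mean()+y0))
    if n=="top": cv2.imwrite("pics/g.png",cv2.resize(f["image"][190:315,255:415],(768,600),interpolation=3))
E
```

```text
time: 19.82
tcp_pos: [383.9, 208.3, 297.0]
eef_rot: [-180.0, -0.0, -164.3]
force: [-0.5, -0.0, -0.7]
gripper_width: 85.6
top 41 (np.float64(376.0), np.float64(203.7560975609756))
top 41 (np.float64(376.0), np.float64(203.7560975609756))
scene 50 (np.float64(247.84), np.float64(255.22))
scene 51 (np.float64(247.921568627451), np.float64(255.23529411764707))
```

View pics/g.png

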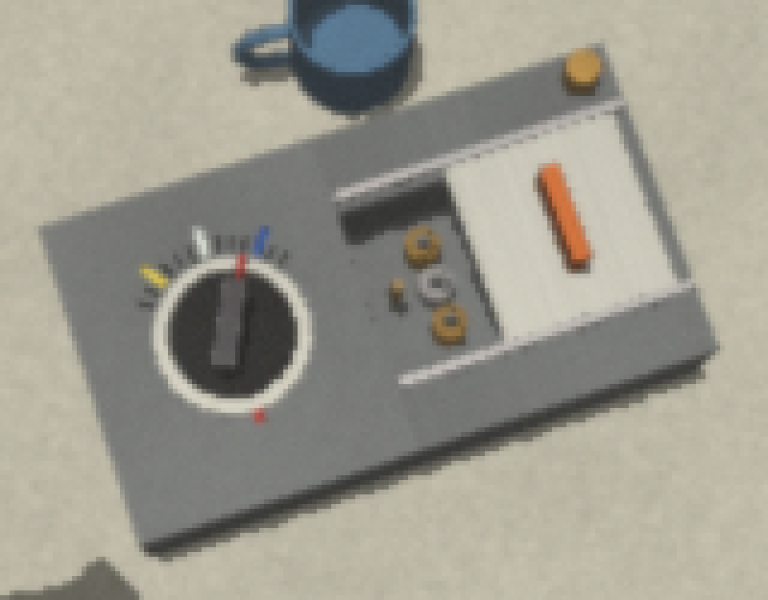

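The shutter is fully open, the weight and mug have not moved, and the pointer is near blue. Handing in.

```bash
python3 -c "
from station import r
print(r.close_job(), r.read_state()['time'])"
```

```text
the job is handed in; nothing more can be done
the job is handed in; nothing more can be done
```

The strongbox is open and the job is handed in; it finished at about 20 s of the 67 s limit. The system reports no verdict.

**What I did**
- I turned the dial left about 24° to the yellow tick and held it there for over 1 s.
- I turned it right in 1° steps at the end. The stop came at a torque of about 0.22 N m (limit 0.42), roughly 7° before the blue tick. I backed off 1° and let go.
- I slid the shutter open by its handle until I felt a light end stop.

**Last checks**
- **Shutter:** it is open by about 75 mm by the wrist camera, and the top view also shows it fully open.
- **Dial:** before the shutter was opened, the pointer's end measured about 7 mm from the blue point (limit 15 mm). It still looks unchanged in the final top view.
- **Bystanders:** the brass weight has not moved in either fixed view, and the mug looks unmoved. I did not re-measure the other bystanders, but the arm never went near them at table height.
- **Robot:** it stands clear of everything, touching nothing.

**Uncertain points**
- After the 1° back-off, two torque readings disagreed (0.05 and 0.15 N m). I put that down to sensor noise and friction, and the shutter came free.
- The network did not find the brass weight in the views where I asked for it, so I checked it by colour instead.

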